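# Flip the calibration tile face up on the reader's ledge

## Task

The white calibration tile lies face down on the bench in front of the reader. Without picking it up, push it with the fingertips against the front edge of the reader's low loading ledge so that it tips up on edge and flips over, face up, onto the ledge; then push it along the ledge until its edge sits flush against the back stop. Never lift or carry the tile, leave everything else where it stands, and finish clear of it all.

Things in the scene. Friction and masses are not known exactly. Their poses are not given: they have to be found in the camera images.
- tile: White plastic tile, 70 to 140 g, 70 (its x) x 100 (its y) x 12 mm. One side is the face, with a round amber window; the back is plain with 4 small screws. Along one long edge (-x) an 8 mm wide, 4 mm thick finger lip stands out, level with the back. Origin: centre of the face side; z points from face to back. Starts face down (z up), its +x edge towards the reader, up to 0.35 rad off square.
- edge_far (a point): Middle of the tile's long plain edge (+x, full 12 mm thick) that lies nearer the reader at the start; 2 mm in from the back's level.
- edge_near (a point): Middle of the end of the tile's finger lip (-x long edge, on the side away from the reader at the start), at the lip's mid-thickness. At the start the lip is 8 to 12 mm above the bench, so a fingertip near the bench reaches below it. Flipped over, the lip lies on the ledge and leads towards the back stop.
- reader: Low grey and white machine, fixed, 360 mm wide (its y), 260 mm deep (its x). Origin: on the bench at the foot of the ledge's front wall, mid-width; x points into the machine, away from the robot side; z up. In front: the loading ledge, a flat grey step 14 mm high, 85 mm deep. Behind it the white housing rises 14 mm more, as the back stop; from 148 mm on it is 70 mm high.
- ledge_front (a point): Middle of the top front edge of the ledge, 14 mm above the bench; the wall below it is upright. Axes as the reader's.
- ledge_stop (a point): Middle of the foot of the back stop, on the ledge's top, 85 mm behind its front edge. Axes as the reader's.
- jar: Bystander: lidded jar, 40 mm diameter, 55 mm high, on the bench left of the tile. Origin: centre of its foot.
- vial: Bystander: small bottle, 28 mm diameter, 50 mm high, on the bench right of the tile. Origin: centre of its foot.
- dropper: Bystander: small bottle, 26 mm diameter, 55 mm high, on the right end of the ledge. Origin: centre of its foot.
- spare_cuvettes: Bystander: clear plastic box 35 x 45 x 30 mm, on the left end of the ledge. Origin: centre of its foot.
- cup: Bystander: white cup, 66 mm diameter, 70 mm high, on the bench at the left. Origin: centre of its foot.
- wash: Bystander: bottle, 60 mm diameter, 140 mm high, on the bench at the far left. Origin: centre of its foot.
- driver: Bystander: screwdriver, 160 mm long, lying on the bench at the right.
Things that resemble listed ones, but are neither listed nor needed, are in the scene too. Several things have the shape of the tile; the one meant has the colours described above.

How it is judged (in metres and radians):
On the way, in this order (a step that is already met when the one before it is completed fails the run):
1. the tile stands tipped up, its lower long edge on the bench at the foot of the ledge (angle between tile's own z axis and vertical between 0.9 and 2 rad and height (world z) of edge_far below 0.018 m and x of edge_far in the frame of reader between -0.03 and 0.005 m), for 0.05 s.
2. the tile has flipped over and lies face up on the ledge (angle between tile's own z axis and vertical above 3 rad and height (world z) of tile between 0.022 and 0.03 m and x of tile in the frame of reader above 0 m), for 0.1 s.
At the end, for the whole second after the job is handed in: The tile lies flat and face up on the ledge (within 0.14 rad), at rest, its rear long edge against the back stop (middle of the edge within 4 mm of it, square to it within 0.09 rad) (angle between tile's own z axis and vertical above 3 rad and height (world z) of tile between 0.022 and 0.03 m and x of edge_near in the frame of reader between 0.081 and 0.089 m and angle between the x axis of tile and the x axis of reader, either way round below 0.09 rad and y of tile in the frame of reader between -0.13 and 0.13 m and linear speed of tile below 0.01 m/s and angular speed of tile below 0.1 rad/s); the robot touches nothing.
It fails at once if the tile is lifted clear of bench and ledge (height (world z) of each of edge_far, edge_near above 0.038 m).
It fails at once if the tile is lifted off the bench in front of the ledge (x of tile in the frame of reader below -0.035 m and height (world z) of each of edge_far, edge_near above 0.03 m).
It fails at once if another thing on the bench or ledge is moved more than 20 mm (distance of any of jar, vial, dropper, spare_cuvettes, cup, wash, driver from where it was at the start of the episode above 0.02 m).
It fails at once if another thing is tipped over (angle between any of jar, vial, dropper, spare_cuvettes, cup, wash's own z axis and vertical above 0.5 rad).
It also fails if it takes over 66 s, if anything falls off the work surface, if the arm or the gripper's body presses on something with over 40 N, if the wrist force passes 120 N, or if a joint passes its speed limit or range.

## Robot

A 6-joint arm with a two-finger parallel gripper is mounted at the origin on the work surface. World frame = base frame: x ahead of the robot, y to its left, z up, the work surface at z = 0. Lengths are in mm, angles in rad, forces in N, time in s.
With the tool pointing down it reaches from about 425 to 1125 mm from the base axis. Payload 14.9 kg.
Tool frame: the origin (TCP) lies at the very end of the fingers, on their centre line; the grasp point (between the pads) lies ctrl.grasp_offset behind it (ctrl.grasp_offset is the distance from the TCP to the grasp point, in mm); z points along the fingers, y is the line along which they close (so a half turn about z gives the same grasp; the last joint's range is limited). The gripper opens to 91 mm and grips with 3 to 60 N. Pads are 32 mm wide; open, the fingers measure 118 mm over their backs; the gripper's body (76 mm by 178 mm) begins 60 mm behind the grasp point.
Start: joints at [-1.155, 0.379, 1.734, -0, 1.028, -0.033], TCP at [303.717, -630.693, 184.032] pointing down, gripper open.
Joint ranges: [-2.77, 2.77], [-0.74, 2.19], [0, 2.66], [-1.06, 4.2], [0.31, 2.87], [-3.08, 3.08]. Speed limits (rad/s): [1.89, 1.89, 2.39, 3.14, 3.14, 3.14].

## Interface

Orientations are given as a 3x3 rotation matrix whose columns are the frame's x, y, z axes.
In Python, from rig import ctrl, eoat, cams gives the robot as it stands. Calls block until the motion is done:
- ctrl.move_to(position, orientation): joint-space move of the TCP to a pose.
- ctrl.line_to(position, rotation=None, max_speed=150, guard=None): straight line of the TCP; rotation=None keeps the orientation; max_speed is the mean speed in mm/s. With guard (N) it stops when the force on the tool has changed by that much, and returns True; else False.
- ctrl.goto_joints(angles): joint-space move.
- eoat.set_gripper(opening): finger opening in mm; the grip force is fixed at half the most; returns when the fingers have stopped.
- ctrl.wait(seconds).
- ctrl.inverse_kinematics(position, orientation): joint angles nearest the present ones, or None.
- cams.grab_frame(name): name is "scene" or "top" or "wrist"; returns a dict with "img" (400x640x3 uint8, red, green, blue), "fx", "fy", "cx", "cy" (pixels), "k1" (the pictures are not rectified: a ray, as slopes to the right and down, at radius r is drawn at 1 + k1 r^2 times it, then the intrinsics apply), "xyz" and "orientation" of the camera in the world; the wrist camera has in their place "T_tool_cam" (4x4, takes a point from camera to tool coordinates, whose origin is the TCP and whose axes are the flange's). Camera axes: x right, y up, looking along -z (the intrinsics and any distortion apply to the point x, -y, -z); pixel columns grow to the right and rows downward; lengths in mm; the calibration is good to about 2 mm. A picture is of the moment at which its call begins: read the wrist's pose just before it. There is no depth.
A pose or a line that the arm cannot do raises ctrl.MotionError and nothing moves.
- ctrl.finish_job(): hands the job in; it is judged then, once.
Readings, each from a call of its own:
- ctrl.get_t(): time.
- ctrl.get_joints(): joint angles.
- ctrl.get_qvel(): joint speeds.
- ctrl.get_joint_efforts(): joint torques, N m.
- ctrl.get_tcp_pos(): TCP position.
- ctrl.get_ee_rot(): TCP orientation.
- ctrl.get_wrist_force(): force on the tool from outside, world axes, zero at the start.
- ctrl.get_moment(): the same for the moment, N m.
- ctrl.get_grip_width(): finger opening in mm.
- ctrl.get_gripper_force(): force on a finger pad.
Only numpy, scipy, OpenCV 4.12 (cv2) and the standard library are available. Lean on these libraries where they do the work, as an engineer would, in place of code of your own. Each camera call takes 0.05 s, during which the arm holds its last target. There are 200 camera calls.

## Working session

There is one attempt and no reset: what is moved stays moved. The work goes in short steps, each a Python script; the robot and the scene stay as the last script left them, time stands still between calls to the robot, and variables do not carry over. Pictures are saved under pics/ and viewed, at most 11 in all, crops included, and the job is handed in when it is done.

```bash
ls; mkdir -p pics; python3 - <<'E'
from rig import ctrl,eoat,cams
import cv2,numpy as np
for n in ("top","scene"):
    f=cams.grab_frame(n)
    cv2.imwrite(f"pics/{n}0.png",f["img"][:,:,::-1])
    print(n,{k:(np.round(v,4).tolist() if k!="img" else 0) for k,v in f.items()})
print(ctrl.get_t(),ctrl.get_ee_rot(),ctrl.grasp_offset)
E
```

```text
pics
top {'img': 0, 'fx': 375.2049, 'fy': 375.2049, 'cx': 322.3725, 'cy': 196.7469, 'k1': -0.0807, 'xyz': [447.403, 46.8562, 1192.7589], 'orientation': [[0.0153, 0.9978, -0.0643], [-0.9994, 0.0173, 0.031], [0.032, 0.0638, 0.9974]]}
scene {'img': 0, 'fx': 394.7876, 'fy': 394.7876, 'cx': 324.7504, 'cy': 207.5919, 'k1': 0.0224, 'xyz': [1066.2125, -725.0131, 651.8577], 'orientation': [[0.8025, -0.3151, 0.5067], [0.5964, 0.4463, -0.6671], [-0.0159, 0.8376, 0.5461]]}
0.1 [[ 9.00975688e-01  4.33869408e-01 -3.82568388e-04]
 [ 4.33869575e-01 -9.00975248e-01  8.91007854e-04]
 [ 4.18964021e-05 -9.68761198e-04 -9.99999530e-01]] 18.8
```

View pics/top0.png

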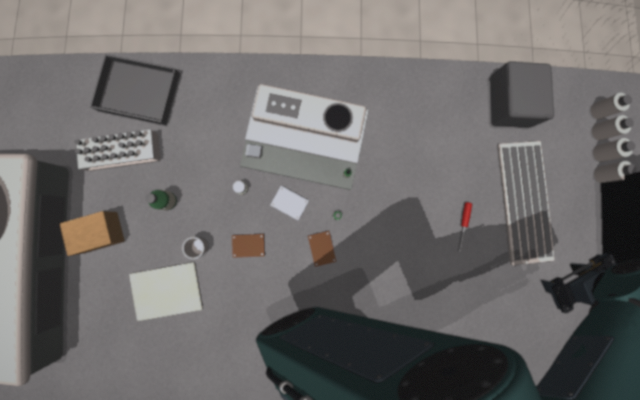

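View pics/scene0.png

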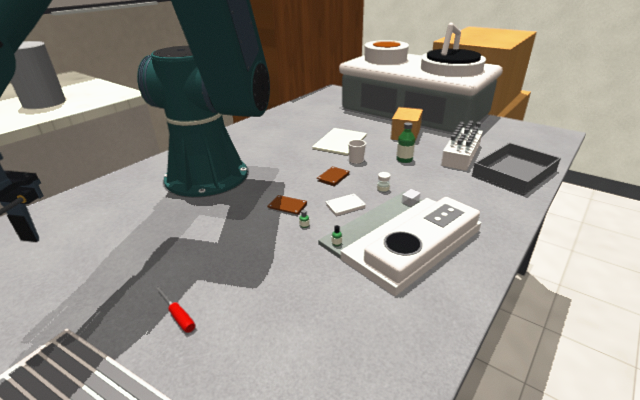

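Top view: the white tile is at (289,203). The brown plates at (248,245) and (321,247) and the pale sheet at (165,292) have similar shapes but the wrong colours. The reader's ledge is the grey-green strip from (245,165) to (350,185), with the jar at (240,187), vial (337,215), dropper (348,173) and cuvettes (253,151). Next I'll take coarse positions and move the wrist camera over the tile.

```bash
cat > h.py <<'E'
from rig import ctrl,eoat,cams
import cv2,numpy as np
def grab(n):
    if n=="wrist":
        p=np.array(ctrl.get_tcp_pos());R=np.array(ctrl.get_ee_rot())
    f=cams.grab_frame(n)
    if n=="wrist":
        T=np.array(f["T_tool_cam"]); f["xyz"]=R@T[:3,3]+p; f["orientation"]=R@T[:3,:3]
    return f
def cast(f,uv,z):
    uv=np.array(uv,float).reshape(-1,1,2)
    K=np.array([[f["fx"],0,f["cx"]],[0,f["fy"],f["cy"]],[0,0,1]])
    s=cv2.undistortPoints(uv,K,np.array([f["k1"],0,0,0.]),None,None).reshape(-1,2)
    d=np.c_[s[:,0],-s[:,1],-np.ones(len(s))]@np.array(f["orientation"]).T
    o=np.array(f["xyz"]); t=(z-o[2])/d[:,2]
    return o+d*t[:,None]
def proj(f,P):
    q=(np.atleast_2d(P)-np.array(f["xyz"]))@np.array(f["orientation"])
    s=np.c_[q[:,0]/-q[:,2],-q[:,1]/-q[:,2]]; s=s*(1+f["k1"]*(s**2).sum(1))[:,None]
    return s*[f["fx"],f["fy"]]+[f["cx"],f["cy"]]
def down(yaw): # tool y axis at direction yaw, z down
    y=np.array([np.cos(yaw),np.sin(yaw),0]);z=np.array([0,0,-1.]);return np.c_[np.cross(y,z),y,z]
E
python3 - <<'E'
from h import *
f=grab("top")
print(cast(f,[(289,203)],12),"\nledge front",cast(f,[(240,165),(351,187)],14),"\njar",cast(f,[(239,189)],0),"\nvial",cast(f,[(337,216)],0),cast(f,[(275,187),(308,203),(298,220),(270,206)],12))
w=grab("wrist");print(np.round(w["T_tool_cam"],3),w["fx"],w["cx"],w["cy"],w["k1"])
c=cast(f,[(295,190)],12)[0]
lf=cast(f,[(240,165),(351,187)],14);print("yaw of ledge",np.arctan2(*(lf[0]-lf[1])[[1,0]]))
E
```

```text
[[502.03672159 114.89861758  12.        ]] 
ledge front [[619.38776999 272.10377595  14.        ]
 [555.90863237 -79.87163738  14.        ]] 
jar [[544.42303042 275.56439151   0.        ]] 
vial [[463.76916746 -37.65622327   0.        ]] [[551.7475483  160.04419241  12.        ]
 [503.05201055  55.17565121  12.        ]
 [449.12290484  85.60419115  12.        ]
 [491.5837057  174.33459539  12.        ]]
[[ 0.00000e+00  9.68000e-01  2.52000e-01  7.02030e+01]
 [ 1.00000e+00 -0.00000e+00  1.00000e-03 -1.87000e-01]
 [ 1.00000e-03  2.52000e-01 -9.68000e-01 -1.99493e+02]
 [ 0.00000e+00  0.00000e+00  0.00000e+00  1.00000e+00]] 278.2377394267492 317.2755203263185 201.2453371817807 -0.03317087168608842
yaw of ledge 1.3923633702571778
```

```bash
python3 - <<'E'
from h import *
a=-0.179
print(eoat.set_gripper(0))
ctrl.move_to([480,112,230],down(a-np.pi/2))
f=grab("wrist"); cv2.imwrite("pics/w1.png",f["img"][:,:,::-1]); np.save("w1.npy",f,allow_pickle=True)
print(ctrl.get_t(),ctrl.get_tcp_pos(),ctrl.get_grip_width(),ctrl.get_wrist_force())
E
```

```text
False
4.3167 [480.19468829 111.62147271 229.95808346] 0.6567596506245089 [-0.56170751 -0.63315163 -0.08538423]
```

View pics/w1.png

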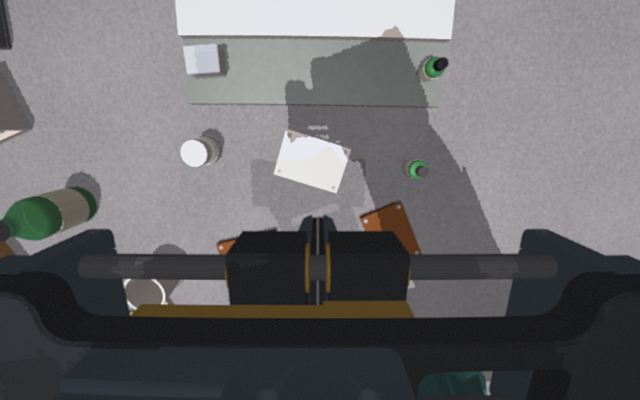

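The wrist view shows the white tile at (313,161), back up with screws at its corners. The ledge front edge runs from (190,104) to (437,106), with the jar at (197,152), vial at (417,170), dropper at (434,67) and cuvettes at (204,59). I'll measure the tile and confirm it in a crop.

```bash
cat > m.py <<'E'
from h import *
f=np.load("w1.npy",allow_pickle=True).item()
im=f["img"]; c=im[110:215,250:375]; cv2.imwrite("pics/c1.png",cv2.resize(c[:,:,::-1],None,fx=5,fy=5,interpolation=cv2.INTER_CUBIC))
hsv=cv2.cvtColor(im,cv2.COLOR_RGB2HSV); 
print([im[y,x].tolist() for y,x in [(161,313),(145,330),(180,300),(180,265),(95,300),(120,250),(95,250)]])
m=(im.min(2)>150).astype(np.uint8); m[:115]=0;m[210:]=0;m[:,:255]=0;m[:,365:]=0
cs,_=cv2.findContours(m,cv2.RETR_EXTERNAL,cv2.CHAIN_APPROX_NONE); k=max(cs,key=cv2.contourArea)
P=cast(f,k.reshape(-1,2)+0.0,11); r=cv2.minAreaRect(P[:,:2].astype(np.float32)); print(r); print(cv2.boxPoints(r)); print(cv2.boxPoints(cv2.minAreaRect(k)))
# ledge front edge: brightness along columns
L=cast(f,[(192,104),(437,106.5)],14);print("front",L,np.arctan2(*(L[0]-L[1])[[1,0]])-np.pi/2)
B=cast(f,[(182,37.5),(452,39.5)],28);print("stop top",B,np.arctan2(*(B[0]-B[1])[[1,0]])-np.pi/2)
E
python3 m.py
```

```text
[[231, 230, 226], [231, 234, 241], [233, 232, 229], [139, 135, 139], [108, 110, 109], [156, 153, 158], [167, 171, 167]]
((522.254638671875, 132.8917999267578), (149.22645568847656, 89.14559936523438), 62.26932144165039)
[[448.08252   87.58874 ]
 [526.98926   46.107864]
 [596.42676  178.19485 ]
 [517.52     219.67574 ]]
[[239.86487 164.1892 ]
 [257.6811  106.28648]
 [355.2865  136.31892]
 [337.47028 194.22163]]
front [[615.93025265 269.26825531  14.        ]
 [549.91499463 -74.76906358  14.        ]] -0.1895796769606175
stop top [[697.19565956 253.48236928  28.        ]
 [631.19155969 -95.82031888  28.        ]] -0.18675761512146738
```

View pics/c1.png

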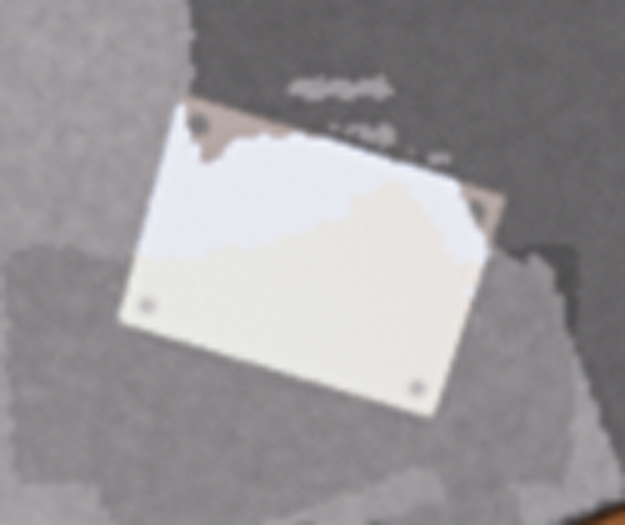

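The crop confirms the white tile, plain back up with 4 screws. Its corners in the crop are TL(182,97), TR(503,195), BR(432,418) and BL(118,322).

```bash
python3 - <<'E'
from h import *
f=np.load("w1.npy",allow_pickle=True).item()
q=np.array([(182,97),(503,195),(432,418),(118,322)])/5-0.4+[250,110]
P=cast(f,q,12)[:,:2];print(P,[np.linalg.norm(P[i]-P[i-1]) for i in range(4)])
a=-0.187; ex=np.array([np.cos(a),np.sin(a)]);ey=np.array([-ex[1],ex[0]])
L=cast(f,[(192,104),(437,106.5)],14)[:,:2];O=L.mean(0)
B=cast(f,[(182,37.5),(452,39.5)],28)[:,:2]
print("O",O,"stop x",(B-O)@ex, "front y",(L-O)@ey,(B-O)@ey)
R=np.c_[(P-O)@ex,(P-O)@ey];print(R); d=R[0]-R[3];print("tile yaw rel",np.arctan2(d[1],d[0]),np.arctan2(*-(R[1]-R[0])[[0,1]]*[-1,1]))
J=cast(f,[(193,152)],55)[:,:2];print("jar",(J-O)@ex,(J-O)@ey)
J=cast(f,[(417,171)],25)[:,:2];print("vial",(J-O)@ex,(J-O)@ey)
J=cast(f,[(430,70)],40)[:,:2];print("dropper",(J-O)@ex,(J-O)@ey)
J=cast(f,[(205,59),(226,72)],44)[:,:2];print("cuv",(J-O)@ex,(J-O)@ey)
E
```

```text
[[557.22904946 144.17939861]
 [512.6777212   56.45400606]
 [449.58842299  88.1270557 ]
 [495.9710719  176.83598567]] [np.float64(69.41896349177894), np.float64(98.38986405010793), np.float64(70.59349560817583), np.float64(100.1030687653772)]
O [582.92262364  97.24959587] stop x [83.23529148 83.32145543] front y [ 175.1562691 -175.1562691] [ 174.75380534 -180.73023331]
[[ -33.9704577    41.33490225]
 [ -61.43588915  -53.14374837]
 [-129.31371444  -33.7519342 ]
 [-100.2317403    62.03357178]]
tile yaw rel -0.3027751293746943 -0.282907757874811
jar [-64.20556294] [162.09528575]
vial [-91.93260237] [-150.96280989]
dropper [42.83262049] [-150.52537042]
cuv [53.11031514 37.43220749] [140.15684878 114.0509343 ]
```

```bash
cat >> h.py <<'E'
A=-0.187; EX=np.array([np.cos(A),np.sin(A),0]); EY=np.array([-EX[1],EX[0],0]); O=np.array([582.9,97.2,0]); TH=0.1
def rot(th=TH):
    z=EX*np.sin(th)-np.array([0,0,np.cos(th)]); y=-EY; return np.c_[np.cross(y,z),y,z]
def W(x,y,z,th=TH): return O+EX*(x-16*np.cos(th))+EY*y+np.array([0,0,z])  # x: finger front, reader frame
def here():
    p=np.array(ctrl.get_tcp_pos())-O; return np.array([p@EX+16*np.cos(TH),p@EY,p[2]])
def F():
    f=np.array(ctrl.get_wrist_force()); return np.array([f@EX,f@EY,f[2]])
E
python3 - <<'E'
from h import *
eoat.set_gripper(50)
ctrl.move_to(W(-146,6,60),rot())
ctrl.line_to(W(-146,6,3.0),max_speed=60)
print(here(),F())
print(ctrl.line_to(W(-82,6,3.0),max_speed=50,guard=25),here(),F(),ctrl.get_t())
f=grab("wrist"); cv2.imwrite("pics/w2.png",f["img"][:,:,::-1]); np.save("w2.npy",f,allow_pickle=True)
E
```

```text
[-145.77142596    6.135743      3.27474879] [-0.13808576  0.50314213  0.43840241]
False [-82.31580823   5.95644959   2.9545142 ] [-0.75954472  1.04310888  0.07104541] 8.4833
```

View pics/w2.png

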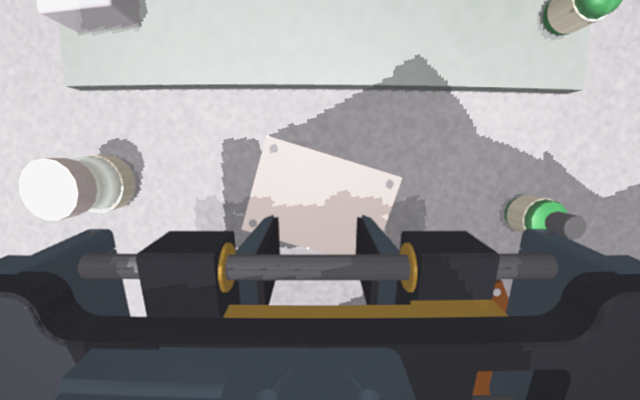

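Wrist view: the tile is still skewed between the finger tips at (275,220) and (362,220), with its far corners at (265,136) and (401,178). The ledge front edge runs from (68,88) to (580,92). I'll check how far it moved.

```bash
python3 - <<'E'
from h import *
f=np.load("w2.npy",allow_pickle=True).item()
def rd(q,z): P=cast(f,q,z)-O; return np.round(np.c_[P@EX,P@EY],1)
print("tile far corners",rd([(265,136),(401,178)],12)); print("ledge",rd([(68,87),(320,89),(580,91)],14))
print("near-left edge pt",rd([(245,220)],12))
print("finger tips at z3",rd([(275,217),(362,217)],3),rd([(275,217),(362,217)],12))
cv2.imwrite("pics/c2.png",cv2.resize(f["img"][120:270,220:420,::-1],None,fx=4,fy=4,interpolation=cv2.INTER_CUBIC))
E
```

```text
tile far corners [[-33.5  42. ]
 [-62.5 -53.4]]
ledge [[   0.7  177.4]
 [  -2.8    4.1]
 [  -1.8 -175.3]]
near-left edge pt [[-92.9  58.2]]
finger tips at z3 [[-92.6  37.8]
 [-92.6 -27.9]] [[-90.7  36.4]
 [-90.7 -26.4]]
```

View pics/c2.png

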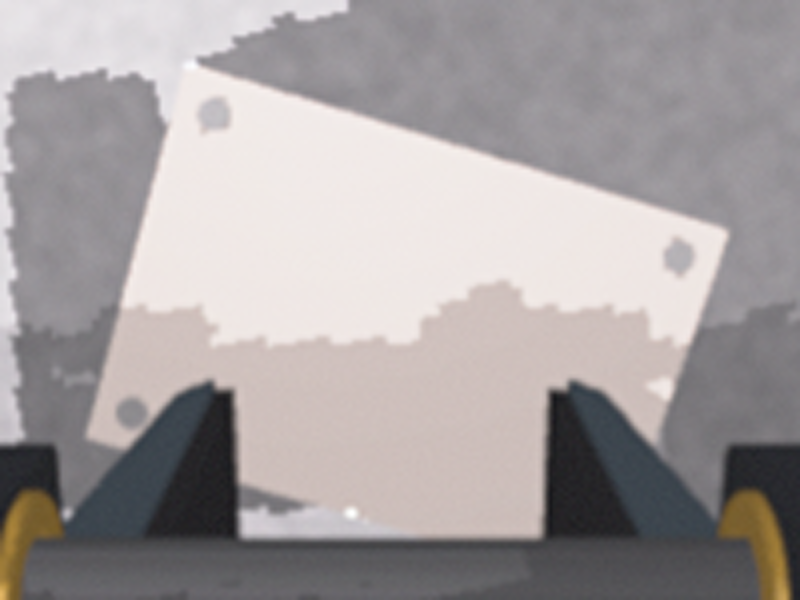

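```bash
python3 - <<'E'
from h import *
print(ctrl.get_grip_width(),here(),F())
f=grab("scene"); 
u=proj(f,np.array([W(-80,0,10)]))[0].astype(int); print(u)
c=f["img"][max(0,u[1]-70):u[1]+50,u[0]-80:u[0]+80,::-1]
cv2.imwrite("pics/s2.png",cv2.resize(c,None,fx=5,fy=5,interpolation=cv2.INTER_CUBIC))
E
```

```text
50.123103045976805 [-82.28541116   5.985097     2.99648044] [-0.32941387 -0.37350952  0.11407307]
[340 201]
```

View pics/s2.png

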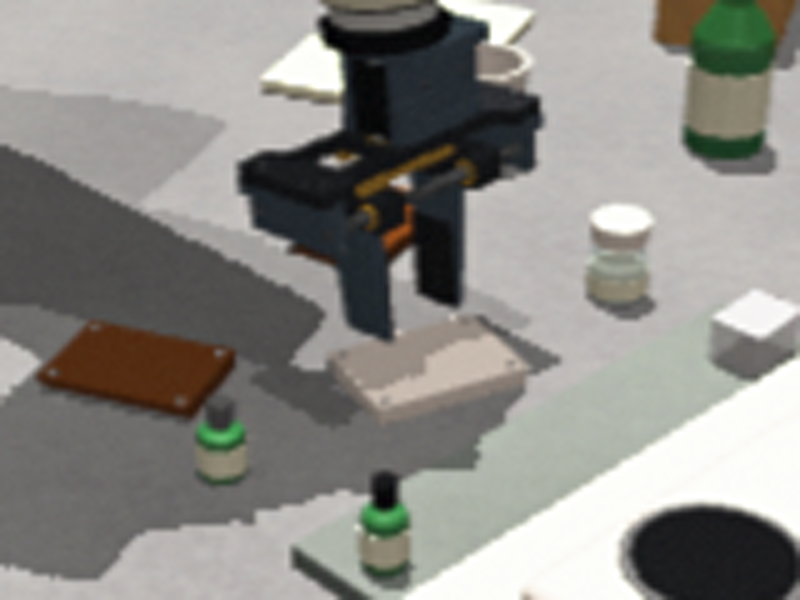

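The scene crop shows the fingertips at (390,335) in the crop, hovering roughly 25 mm above the tile, although the TCP reads z=3. I'll back off and touch the bench with a guard to find the real tip height.

```bash
python3 - <<'E'
from h import *
w=np.load("w1.npy",allow_pickle=True).item()
P=cast(w,[(362,215),(400,203),(217,243),(250,236)],6)-O; print("brown",np.round(np.c_[P@EX,P@EY],0))
ctrl.line_to(W(-148,6,15),max_speed=120)
ctrl.line_to(W(-148,6,3),max_speed=60); f0=F()
try:
    print(ctrl.line_to(W(-148,6,-45),max_speed=25,guard=4))
except ctrl.MotionError as e: print(e)
print(here(),f0,F(),ctrl.get_joints(),ctrl.get_t())
E
```

```text
brown [[-166.  -76.]
 [-146. -136.]
 [-216.  160.]
 [-203.  104.]]
True
[-147.94848849    5.98233744  -28.30858152] [-0.07371974 -0.38435928  0.12262782] [-2.92015967 -1.14137505 14.87303863] [ 0.28388328  0.36498172  2.33539958 -0.13105501  0.35532907  2.16267097] 10.85
```

The bench was met at a reported z of -28.3, so the fingertips really end about 29 mm behind the reported TCP. The image geometry gives about 30, so the two agree. I'll correct the helpers and redo the push.

```bash
cat >> h.py <<'E'
D=29.0
_Wo,_ho=W,here
def W(x,y,z,th=TH): return _Wo(x+D*np.sin(th),y,z-D*np.cos(th),th)
def here(): return _ho()+np.array([-D*np.sin(TH),0,D*np.cos(TH)])
E
python3 - <<'E'
from h import *
ctrl.line_to(W(-148,6,3.5),max_speed=30); f0=F();print(here(),f0)
print(ctrl.line_to(W(-82,6,3.5),max_speed=45,guard=20),here(),F()-f0,ctrl.get_t())
f=grab("wrist"); cv2.imwrite("pics/w3.png",f["img"][:,:,::-1]); np.save("w3.npy",f,allow_pickle=True)
E
```

```text
[-147.79667541    6.0625894     3.45446598] [-0.66851816 -0.95706578  0.34757387]
False [-82.13220164   6.02392194   3.50781674] [ 0.32152899  1.4964547  -0.30930009] 12.7583
```

View pics/w3.png

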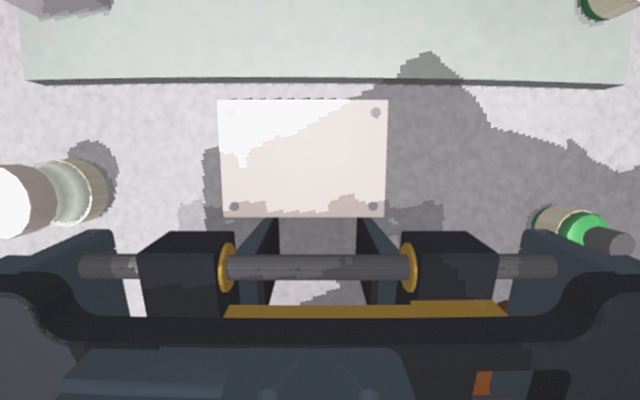

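The tile is now square to the fingers, with its corners at (218,100), (387,100) and (386,217), just short of the ledge edge at row ~84. Next I'll push it to the wall under a guard.

```bash
python3 - <<'E'
from h import *
f0=F()
print(ctrl.line_to(W(-60,6,3.5),max_speed=15,guard=6),here(),F()-f0)
for i in range(3):
    ctrl.wait(.1);print(here(),F()-f0)
np.save("f0.npy",f0);print(ctrl.get_t())
E
```

```text
True [-69.80038934   5.77794323   3.14772426] [ 0.15451376 -0.91729668 -0.45011263]
[-69.83022099   5.75451113   3.09866893] [ 0.27704458  0.25152613 -0.18169613]
[-69.87322213   5.77276591   3.0978676 ] [ 0.59300239 -0.7283991  -1.02901552]
[-69.90488677   5.76224136   3.11488721] [ 1.49930438 -0.15141524  0.26128947]
14.0
```

```bash
cat > lift.py <<'E'
from h import *
import sys
f0=np.load("f0.npy")
b,p0,p1=float(sys.argv[1]),float(sys.argv[2]),float(sys.argv[3])
def meanF(n=3):
    s=[]
    for _ in range(n): ctrl.wait(.01); s.append(F()-f0)
    return np.mean(s,0)
def go(phi,b,v=30):
    c,s=np.cos(phi),np.sin(phi); ctrl.line_to(W(-70*c-4*s+b,6,70*s+8*c-8+3.3),max_speed=v)
if p0==0:
    for i in range(12):
        go(0,b,10); m=meanF()
        if m[0]<-6: break
        b+=0.4
    print("preload",b,m)
n=int(np.ceil((p1-p0)*70/2.5))
for phi in np.linspace(p0,p1,n+1)[1:]:
    go(phi,b); m=meanF()
    print(round(phi,2),round(b,1),np.round(m,1),np.round(here(),1))
    if np.abs(m).max()>35: print("abort");break
    if m[0]>-4: b+=0.4
    elif m[0]<-11: b-=0.4
print("b",b,"t",ctrl.get_t())
f=grab("scene"); u=proj(f,np.array([W(-50,0,30)]))[0].astype(int)
c=f["img"][max(0,u[1]-60):u[1]+60,u[0]-80:u[0]+80,::-1]
cv2.imwrite(f"pics/l{p1}.png",cv2.resize(c,None,fx=5,fy=5,interpolation=cv2.INTER_CUBIC))
E
python3 lift.py 0 0 0.35
```

```text
preload 1.6 [-7.75624449  1.93059027  4.29932957]
0.03 1.6 [-5.7  1.6 -0.4] [-69.5   5.8   5.4]
0.07 1.6 [-4.7  0.7 -0.6] [-69.4   5.8   7.9]
0.1 1.6 [-4.5  1.2 -0.7] [-69.2   5.8  10.4]
0.14 1.6 [-4.8  0.6 -0.4] [-69.    5.8  12.8]
0.18 1.6 [-5.   0.6  0. ] [-68.7   5.8  15.2]
0.21 1.6 [-5.1  0.9  0.2] [-68.3   5.8  17.6]
0.24 1.6 [-4.8  0.6  0.5] [-67.9   5.8  19.9]
0.28 1.6 [-4.5  0.2  0.9] [-67.3   5.9  22.3]
0.31 1.6 [-4.5  0.6  0.8] [-66.7   5.8  24.5]
0.35 1.6 [-4.9  0.2  1.1] [-66.    5.8  26.8]
b 1.6 t 18.125
```

The force holds at about 5 N with the tips at z=27, so the tile is rising with the fingers. I'll continue.

```bash
python3 lift.py 1.6 0.35 1.4 | tail -22
```

```text
0.7 2.8 [ 0.1 -0.8 -0.3] [-53.    6.1  46.7]
0.73 3.2 [ 0.3 -0.6 -0.1] [-51.3   6.   48.2]
0.77 3.6 [ 0.1 -0.8 -0.4] [-49.3   6.   49.9]
0.8 4.0 [-0.  -1.3 -0.2] [-47.3   6.   51.4]
0.84 4.4 [ 0.6 -1.2 -0.2] [-45.1   6.   52.8]
0.87 4.8 [ 0.9 -0.9 -0.8] [-43.    6.   54.3]
0.91 5.2 [ 1.  -0.5 -0.6] [-40.8   6.   55.5]
0.94 5.6 [ 0.5 -1.2 -0.8] [-38.5   6.   56.8]
0.98 6.0 [ 0.7 -1.  -0.8] [-36.2   6.   57.9]
1.01 6.4 [ 0.6 -0.5 -0.9] [-33.8   6.   59.1]
1.05 6.8 [ 1.1 -1.2 -0.9] [-31.3   6.   60.1]
1.08 7.2 [ 1.4 -0.6 -0.4] [-28.9   6.   61. ]
1.12 7.6 [ 1.2 -0.8 -1.1] [-26.4   6.   61.8]
1.15 8.0 [ 0.8 -0.7 -0.7] [-23.8   6.   62.6]
1.19 8.4 [ 1.3 -1.3 -0.6] [-21.2   6.   63.3]
1.22 8.8 [ 0.5 -1.1 -0.6] [-18.5   6.   63.9]
1.26 9.2 [ 1.3 -0.8 -0.3] [-15.9   6.   64.4]
1.3 9.6 [ 0.8 -1.1 -0.1] [-13.2   6.   64.9]
1.33 10.0 [ 0.8 -0.5 -1.2] [-10.4   6.   65.2]
1.36 10.4 [ 0.9 -0.9 -0.6] [-7.7  6.  65.5]
1.4 10.8 [ 0.9 -1.  -0.7] [-4.9  6.  65.6]
b 11.200000000000005 t 26.425
```

View pics/l1.4.png

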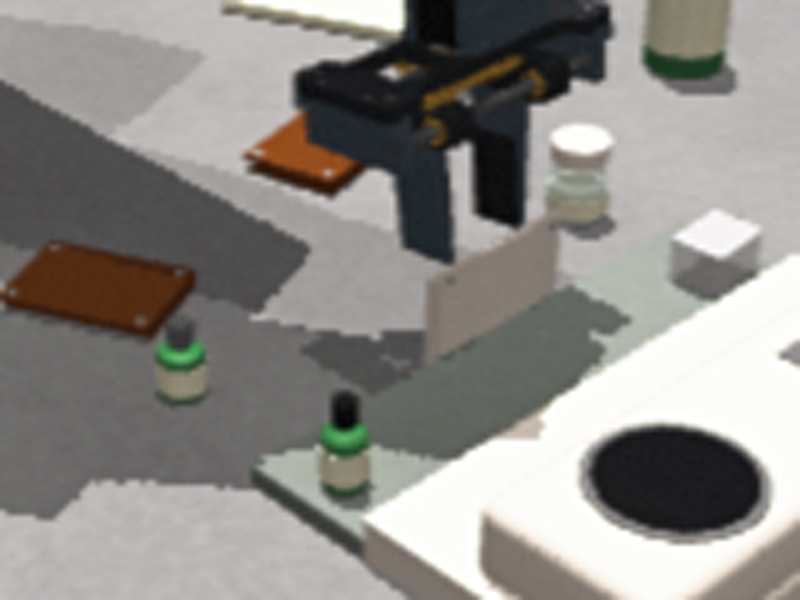

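The tile is standing on edge against the ledge (about (490,290) in the crop), with the fingers behind its top. Now I'll tip it over.

```bash
python3 - <<'E'
from h import *
f0=np.load("f0.npy")
print(ctrl.line_to(W(14,6,65),max_speed=40,guard=20),here(),F()-f0)
print(ctrl.line_to(W(38,6,61),max_speed=40,guard=20),here(),F()-f0)
ctrl.wait(.3)
ctrl.line_to(W(10,6,75),max_speed=150)
ctrl.line_to(W(-50,6,75),max_speed=150)
f=grab("wrist"); cv2.imwrite("pics/w4.png",f["img"][:,:,::-1]); np.save("w4.npy",f,allow_pickle=True); print(ctrl.get_t())
E
```

```text
False [13.98008243  5.91313486 64.89612854] [ 0.28724715 -1.28942723 -0.58732542]
False [37.8645457   5.95534776 60.90454757] [ 0.66651754  0.07743616 -0.4222739 ]
29.1167
```

View pics/w4.png

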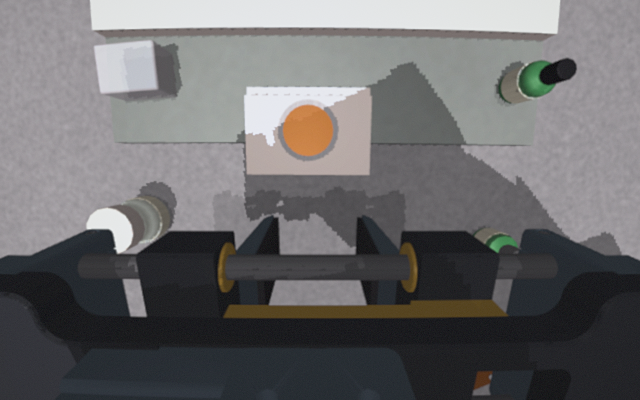

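The tile is flipped, face up with its amber window at (308,130). Its near edge is at row 175 and overhangs the ledge front at row 143. I'll check the numbers in the script, then push it to the stop.

```bash
python3 - <<'E'
from h import *
w=np.load("w4.npy",allow_pickle=True).item()
P=cast(w,[(245,87),(371,87),(371,175),(245,174)],26)-O; print("corners",np.round(np.c_[P@EX,P@EY],1))
x0=min((P@EX)[2:]); y=(P@EY).mean(); assert -45<x0<0 and abs(y)<30
ctrl.line_to(W(-60,y,60)); ctrl.line_to(W(-60,y,19),max_speed=80); f0=F()
ctrl.line_to(W(5,y,19),max_speed=40,guard=15); print(here(),F()-f0)
print(ctrl.line_to(W(22,y,19),max_speed=12,guard=6),here(),F()-f0,ctrl.get_t())
f=grab("wrist"); np.save("w5.npy",f,allow_pickle=True); cv2.imwrite("pics/w5.png",f["img"][:,:,::-1])
E
```

```text
corners [[ 42.5  62.5]
 [ 42.4 -35.5]
 [-25.9 -37.3]
 [-25.1  65. ]]
[ 4.92141488 13.70195977 19.03412046] [-0.99610386 -1.05931639  0.74755993]
True [14.98447681 13.50620907 18.5039516 ] [-0.11235167 -0.2387967   0.2611115 ] 32.7417
```

View pics/w5.png

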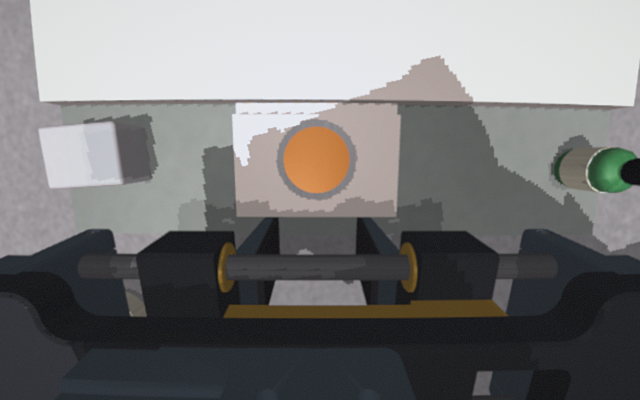

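The guard tripped at x=15.0, which is 85 minus the tile's 70 mm, and the lip meets the stop at row 103. I'll press a little more to seat it, retreat and hand in.

```bash
python3 - <<'E'
from h import *
f0=F(); y=here()[1]
for x in np.arange(15.2,17.5,.4):
    ctrl.line_to(W(x,y,18.7),max_speed=10); f=F()-f0
    if f[0]<-7: break
print(here(),f)
ctrl.line_to(W(8,y,18.7),max_speed=20); ctrl.line_to(W(-60,y,25)); ctrl.line_to(W(-60,y,150))
f=grab("wrist"); im=f["img"]; m=cv2.inRange(cv2.cvtColor(im,cv2.COLOR_RGB2HSV),(5,130,120),(25,255,255)); m[230:]=0
c=max(cv2.findContours(m,0,1)[0],key=cv2.contourArea);e=cv2.fitEllipse(c);P=cast(f,[e[0]],26)[0]-O;print("window",P@EX,P@EY,"F",F(),ctrl.get_t())
ctrl.wait(.3);print(ctrl.finish_job())
E
```

```text
[15.39716736 13.40705516 18.45731906] [-7.25517313  2.50306645  3.49142281]
window 50.70711910256379 14.388318332689883 F [-0.97185822 -0.29407573 -0.35996863] 36.0
the job is handed in; nothing more can be done
None
```

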